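# Park the rolling pin on its pastry board

### The arm

A 6-joint arm with a two-finger parallel gripper is mounted at the origin on a cart in front of the work surface, level with it; the furniture and walls round the work are solid. World frame = base frame: x ahead of the robot, y to its left, z up, the work surface at z = 0. Lengths are in m, angles in rad, forces in N, time in s.
With the tool pointing down it reaches from about 0.35 to 0.975 m from the base axis. Payload 4.9 kg.
Tool frame: the origin (TCP) lies on the mounting face of the last link; the fingertips stand 173 mm ahead of it and the grasp point (between the pads) lies 155 mm ahead of it (tcp_to_grasp is the distance from the TCP to the grasp point, in m); z points along the fingers, y is the line along which they close (so a half turn about z gives the same grasp; the last joint's range is limited). The gripper opens to 85 mm and grips with 20 to 120 N. Pads are 22 mm wide; open, the fingers measure 114 mm over their backs; the gripper's body (76 mm by 85 mm) begins 54 mm behind the grasp point. The pads swing forward as they close: fully open they stand 13 mm farther back than shut.
Start: joints at [1.082, 0.053, 1.613, -0, 1.476, -0.119], TCP at [0.226, 0.583, 0.405] pointing down, gripper open.
Joint ranges: [-3.01, 3.01], [-1.01, 2.22], [0.06, 2.58], [-1.02, 4.17], [0.09, 2.62], [-3.14, 3.14]. Speed limits (rad/s): [2.57, 2.57, 3.14, 3.14, 3.14, 3.14].

### API

Orientations are given as a rotation vector (axis times angle).
In Python, from station import get_obs, get_image, calibration, finish_job, tcp_to_grasp gives the robot as it stands. The module is installed in compiled form; this text tells all that it offers.
- The arm moves only by the tool arm_command, never from a script. Its argument "plan" is a list that holds one entry, the list of rows, each a list of 6 numbers: the shift along the tool's x, y, z in cm, then the turn, a rotation vector about the tool's x, y, z in rad. A call has 1 to 12 rows; each row is the pose to reach, as a shift and turn from the pose commanded when the call began, along the tool's axes at that moment; what a row does not reach only later rows make up. A row lasts 1/12 s, in which the tool goes at most 41.7 mm and 7.16 degrees, less where a joint would pass 70% of its speed; a pose out of reach is approached as far as the arm can. A call with a gripper value outside its range is refused whole. "gripper" is the closure, from -1 (fully open) to 1 (shut), set as the call begins (left out, the last holds). The fingers move at their own pace and stop on an object; "force" is the grip in N (left out, the last holds). Time passes only in rows, so rows that repeat a pose let the fingers close. It gives the time, the measured TCP pose, the force, the opening and the grip force at its end, in the units of the state.
- get_obs(): the state, without advancing time (a new reading comes with each control period).
- get_image(name): name is "side" or "top" or "wrist"; returns (picture, depth): 384x512x3 uint8, blue, green, red; 384x512 float32, m along the optical axis (not along the pixel's ray), 0 where there is no reading.
- calibration(name): a dict with "fx", "fy", "cx", "cy" (pixels), "dist" ([k1, k2, p1, p2, k3] as OpenCV has them; the pictures are not rectified), "pose" (4x4, takes a point from camera to world coordinates). Camera axes: x right, y up, looking along -z (the intrinsics and any distortion apply to the point x, -y, -z); pixel columns grow to the right and rows downward; lengths in m; the calibration is good to about 2 mm. A picture is of the moment at which its call begins: read the wrist's pose just before it. calibration takes no time and is no camera call; for the wrist camera it gives the pose at the moment of the call.
- finish_job(): hands the job in; it is judged then, once.
The state is a dict: "t": time; "q": joint angles; "dq": joint speeds; "effort": joint torques, N m; "tool_pos": TCP position; "tool_rot": TCP orientation; "contact_force": force on the tool from outside, world axes, zero at the start; "wrist_torque": the same for the moment, N m; "opening": finger opening in m; "grip_force": force on a finger pad.
Only numpy, scipy, OpenCV 4.12 (cv2) and the standard library are available. Lean on these libraries where they do the work, as an engineer would, in place of code of your own. Each camera call takes 0.05 s, during which the arm holds its last target. There are 200 camera calls.

### The job

Put the rolling pin to rest on its pastry board: with your fingertips on top of its barrel, roll it slowly away from you across the board until it drops into the groove and lies still there, then push the wooden turn-button round by its knob until it lies square across the pin's right handle, so that the pin cannot roll out. The pin is only rolled from above: no finger reaches down behind or round it, it is not picked up, and the things standing on and round the board stay where they are.

Things in the scene. Friction and masses are not known exactly. Their poses are not given: they have to be found in the camera images.
- board: Pastry board of pale wood, 325 x 460 x 20 mm, fixed to the table, top face at z = 0.020. Its x axis points away from the robot (turned by up to 0.15 rad), y to the left, z up; the origin is on the table, 155 mm behind the front edge and 170 mm before the back edge, at the middle of the width.
- groove (a point): Middle of the straight groove across the full width of the board (along its y), 100 mm beyond the board's origin, level with the board's top face; axes as the board's. 40 mm wide, lined with darker wood, sides sloping at 30 degrees. The barrel drops in by itself once within about 15 mm and sinks 7 mm: the pin's axis then stands 21 mm above the board, against 28 mm on the flat.
- pin: Wooden rolling pin, 0.36 to 0.59 kg, in one piece: barrel 56 mm dia x 220 mm, two handles 22 mm dia x 85 mm. Origin on its axis at mid-length; y is its axis, x and z turn as it rolls. Lies across the board, 90 to 150 mm short of the groove, within 0.06 rad of parallel, top at z = 0.076. Dragged by its top it moves half as far as the finger; let go at 0.1 m/s it stops within about 10 mm.
- keeper (a joint): Angle in rad of the wooden turn-button (82 x 18 x 11 mm). 0: it points to the board's right (-y), clear of the pin; starts at -0.3 to 0 (negative: turned back, to +x). Turns clockwise seen from above to a stop at 1.571, pointing at the robot, over the handle. About 1 N at the knob moves it; it stays where left. Underside 36 mm above the board, 4 mm over a parked handle, too low otherwise.
- keeper_pivot (a point): Centre of the turn-button's pivot, on top of the button at z = 0.067: 28 mm beyond the groove's middle and 155 mm to its right. A round post 16 mm in diameter stands below it.
- keeper_knob (a point): Middle of the top (z = 0.087) of the wooden knob, an upright peg 13 mm in diameter and 20 mm high near the turn-button's free end, 60 mm from the pivot.
- cinnamon: Spice jar 42 mm in diameter, 106 mm high, standing on the near left part of the board; origin under its base. Leave alone.
- teaspoon: Teaspoon 137 x 28 x 13 mm lying on the near right part of the board; origin under its middle. Leave alone.
- jam: Jam jar 68 mm in diameter, 84 mm high, beside the board; origin under its base. Leave alone.
- lemon: Lemon 78 x 55 x 56 mm beside the board; origin under its middle. Leave alone.
- mandarin: Mandarin 55 mm across, 48 mm high, beside the board; origin under its middle. Leave alone.

How it is judged:
By the outcome, as a careful person would: the job done as asked, in the order asked, and still so for the second after the job is handed in, with the robot touching nothing.
It also fails if it takes over 72 s, if anything falls off the work surface, if the arm or the gripper's body presses on something with over 40 N, if the wrist force passes 120 N, or if a joint passes its speed limit or range.

## Working session

There is one attempt and no reset: what is moved stays moved. The work goes in short steps, Python scripts to look and compute and a tool call to move; the robot and the scene stay as the last step left them, time stands still between calls to the robot, and variables do not carry over. Pictures are saved under pics/ and viewed, at most 10 in all, crops included, and the job is handed in when it is done.

Besides the shell and the picture viewer there is one more tool, called after "Request:" as name(argument=value, ...) on one line, values as JSON. arm_command: Moves the arm, as the interface text tells. Its arguments: {"type":"object","properties":{"plan":{"type":"array"},"gripper":{"type":"number"},"force":{"type":"number"}},"required":["plan"]}

```bash
mkdir -p pics
cat > h.py <<'E'
import numpy as np, cv2
from station import *
def world(name,img_d,uv=None):
    """points of all pixels from depth"""
    c=calibration(name); K=np.array([[c['fx'],0,c['cx']],[0,c['fy'],c['cy']],[0,0,1.]])
    h,w=img_d.shape; u,v=np.meshgrid(np.arange(w),np.arange(h))
    p=cv2.undistortPoints(np.stack([u.ravel(),v.ravel()],1).astype(np.float64)[:,None],K,np.array(c['dist'],float)).reshape(h,w,2)
    P=np.stack([p[...,0]*img_d,-p[...,1]*img_d,-img_d],-1); T=np.array(c['pose'])
    return P@T[:3,:3].T+T[:3,3]
def ray(name,uv,z):
    c=calibration(name); K=np.array([[c['fx'],0,c['cx']],[0,c['fy'],c['cy']],[0,0,1.]])
    p=cv2.undistortPoints(np.array(uv,float).reshape(-1,1,2),K,np.array(c['dist'],float)).reshape(-1,2)
    T=np.array(c['pose']); d=np.c_[p[:,0],-p[:,1],-np.ones(len(p))]@T[:3,:3].T; o=T[:3,3]
    return o+d*((z-o[2])/d[:,2])[:,None]
E
python3 - <<'E'
from h import *
print(get_obs(), tcp_to_grasp)
for n in('top','side'):
    im,d=get_image(n); cv2.imwrite(f'pics/{n}0.png',im); np.save(f'{n}0.npy',d); print(n,calibration(n))
E
```

```text
{'t': 0.0, 'q': array([ 1.08199874e+00,  5.33644589e-02,  1.61428795e+00, -4.50595092e-07,
        1.47600591e+00, -1.19009701e-01]), 'dq': array([ 0.0019251 ,  0.00035786,  0.00076301,  0.00229656, -0.00049789,
       -0.00075978]), 'effort': array([-1.94888678e-03, -3.93687665e+01, -3.70172918e+01, -2.06074205e-04,
        7.02439065e-03,  3.12659074e-05]), 'tool_pos': array([0.22576532, 0.58251349, 0.40346155]), 'tool_rot': array([-0.57744367, -3.0874379 ,  0.00309566]), 'contact_force': array([-0.8892761 ,  0.72819563, -0.44746931]), 'wrist_torque': array([-0.01135578, -0.01624269, -0.01967786]), 'grip_force': 0.0, 'opening': 0.08539866652787037} 0.1547
top {'fx': 361.9735783180947, 'fy': 361.9735783180947, 'cx': 259.27177721150156, 'cy': 190.13878598435255, 'dist': array([-0.02546317,  0.        ,  0.        ,  0.        ,  0.        ]), 'pose': array([[-0.00873302,  0.98808049, -0.1536902 ,  0.33929978],
       [-0.99991405, -0.01013182, -0.00832057,  0.03471304],
       [-0.00977856,  0.15360433,  0.98808405,  1.23765138],
       [ 0.        ,  0.        ,  0.        ,  1.        ]])}
side {'fx': 376.7615706169063, 'fy': 376.7615706169063, 'cx': 266.0825538335349, 'cy': 186.1216987319142, 'dist': array([-0.04138239,  0.        ,  0.        ,  0.        ,  0.        ]), 'pose': array([[ 0.91924058,  0.16993557, -0.35513188,  0.11073895],
       [-0.39345299,  0.42824329, -0.8135124 , -0.91609282],
       [ 0.01383815,  0.88754131,  0.46052027,  0.6217121 ],
       [ 0.        ,  0.        ,  0.        ,  1.        ]])}
```

View pics/top0.png

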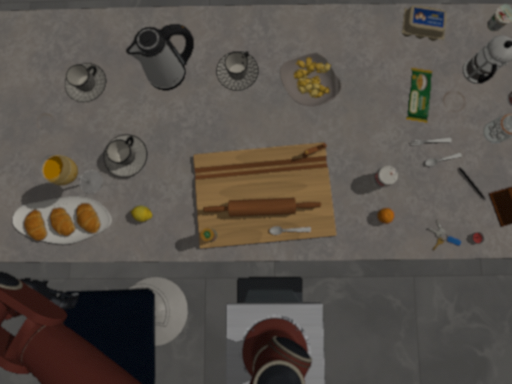

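View pics/side0.png

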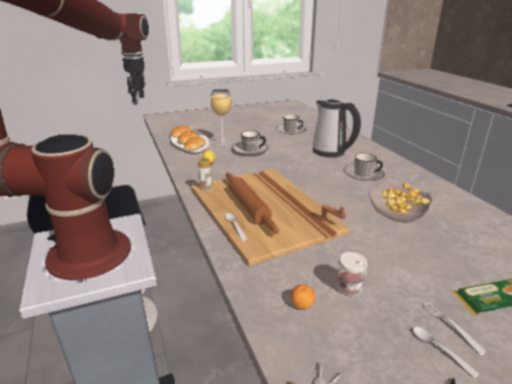

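The top view shows the board (corners about (195,155), (325,144), (335,236), (202,247)), with the pin's barrel from (228,209) to (297,206). The keeper is near (310,152), the spoon at (290,230) and cinnamon at (208,236). Next I measure.

Run:
```python
from h import *
im=cv2.imread('pics/top0.png'); d=np.load('top0.npy'); W=world('top',d)
hsv=cv2.cvtColor(im,cv2.COLOR_BGR2HSV)
print('hsv board',hsv[190,215],'table',hsv[120,230],'pin',hsv[207,260],'keeper',hsv[152,310],'groove',hsv[169,250], 'z board',W[190,215,2],'table',W[120,230,2])
roi=np.zeros(d.shape,bool); roi[138:254,188:342]=1
m=((hsv[...,1]>90)&(hsv[...,0]<25)&roi).astype(np.uint8)
c=max(cv2.findContours(m,0,2)[0],key=cv2.contourArea); h=cv2.convexHull(c)
r=ray('top',h.reshape(-1,2),0.02)[:,:2]
rect=cv2.minAreaRect(r.astype(np.float32)); print('board',rect); print(cv2.boxPoints(rect))
# pin
pm=roi&(W[...,2]>0.045)&(W[...,2]<0.1)
pm[:180]=0; pm[225:]=0
P=W[pm]; print('pin n',len(P),P[:,2].max())
# barrel: high pts
B=P[P[:,2]>0.06]; rb=cv2.minAreaRect(B[:,:2].astype(np.float32)); print('barrel',rb,B.mean(0)); 
T=P[P[:,2]>0.07]; vx=cv2.fitLine(T[:,:2].astype(np.float32),2,0,.01,.01).ravel(); print('line',vx, np.median(T,0))
km=roi&(W[...,2]>0.055); km[175:]=0
v,u=np.nonzero(km); print('keeper', np.c_[u,v,(W[km]*1000).round()].astype(int)[:60].tolist())
cv2.imwrite('pics/crop0.png',cv2.resize(im[135:255,185:345],None,fx=5,fy=5,interpolation=cv2.INTER_CUBIC))
```

```text
hsv board [ 17 130 126] table [16 28 99] pin [ 12 164  90] keeper [ 13 169  92] groove [ 16 139 110] z board 0.024943170768795486 table -0.0021189580545635245
board ((0.5156779885292053, 0.030565306544303894), (0.32358303666114807, 0.4636768400669098), 4.775120735168457)
[[ 0.33514863  0.24813068]
 [ 0.37374747 -0.21393678]
 [ 0.69620734 -0.18700007]
 [ 0.6576085   0.2750674 ]]
pin n 1441 0.08114427621638653
barrel ((0.4674476981163025, 0.03634421527385712), (0.05184413120150566, 0.3460005819797516), 1.71869957447052) [0.46666503 0.03841631 0.07086386]
line [ 0.02625696 -0.99965525  0.46743137  0.03765695] [0.46754666 0.03629272 0.07371059]
keeper [[313, 143, 339, 35, 1238], [323, 143, 674, -167, 82], [324, 143, 673, -169, 87], [325, 143, 673, -173, 87], [321, 144, 676, -163, 64], [322, 144, 676, -167, 65], [323, 144, 669, -166, 87], [324, 144, 669, -169, 88], [325, 144, 669, -172, 89], [326, 144, 675, -180, 66], [319, 145, 673, -157, 63], [320, 145, 673, -160, 63], [321, 145, 672, -163, 66], [322, 145, 668, -164, 80], [323, 145, 666, -166, 85], [324, 145, 666, -169, 87], [325, 145, 
[... 476 characters left out ...]
317, 147, 665, -149, 66], [318, 147, 664, -152, 70], [319, 147, 664, -155, 69], [320, 147, 664, -159, 70], [321, 147, 666, -163, 63], [322, 147, 664, -165, 71], [323, 147, 663, -168, 74], [324, 147, 662, -171, 75], [325, 147, 665, -176, 65], [326, 147, 665, -179, 67], [310, 148, 663, -126, 62], [311, 148, 663, -130, 63], [312, 148, 662, -132, 66], [313, 148, 662, -136, 67], [314, 148, 661, -139, 69], [315, 148, 662, -143, 65], [316, 148, 662, -146, 66], [317, 148, 662, -149, 64], [318, 148, 661, -152, 68], [319, 148, 661, -155, 69], [320, 148, 662, -159, 66], [321, 148, 662, -163, 64], [322, 148, 661, -166, 67], [323, 148, 662, -169, 65], [324, 148, 661, -172, 66], [325, 148, 662, -176, 63]]
```

View pics/crop0.png

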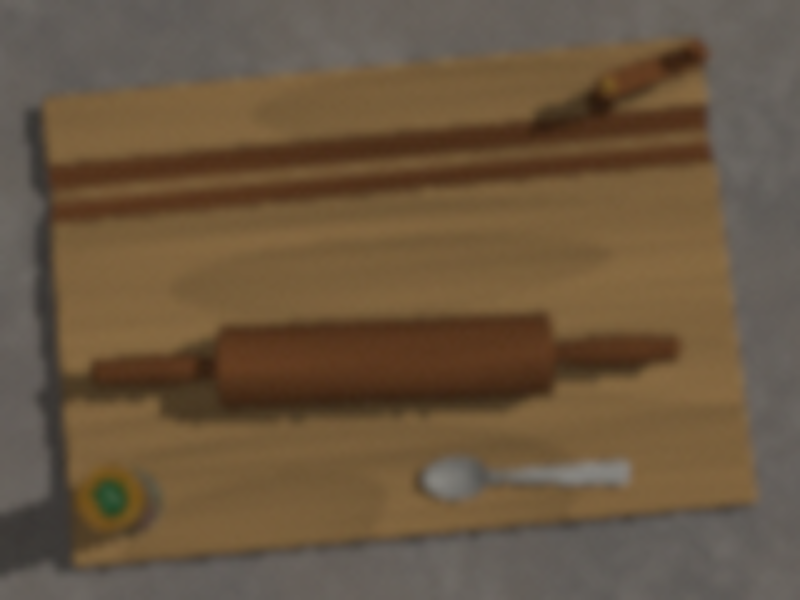

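The crop shows the groove between the dark stripes (rows about 110–215), keeper turned back with its knob at upper right (695,50), and the pin nearly parallel. From these: board yaw 0.083, origin (0.508,0.030), groove (0.608,0.038), pivot (0.649,-0.114), pin (0.467,0.036). Start moving above the pin.

```bash
cat >> h.py <<'E'
from scipy.spatial.transform import Rotation as Ro
def goto(p,tilt):
    """row (cm, rad) from the measured pose to TCP p, pointing down, tool y = world y turned ccw by tilt"""
    o=get_obs(); R=Ro.from_rotvec(o['tool_rot'])
    c,s=np.cos(tilt),np.sin(tilt); G=np.array([[-c,-s,0],[-s,c,0],[0,0,-1.]]).T.T
    G=np.column_stack([[-c,-s,0],[-s,c,0],[0,0,-1.]])
    return (100*R.inv().apply(np.array(p)-o['tool_pos'])).round(2).tolist(),(R.inv()*Ro.from_matrix(G)).as_rotvec().round(3).tolist()
E
python3 -c "
from h import *
print(goto([.457,.036,.34],.026))"
```

```text
([-41.31, -42.59, 6.43], [-0.002, -0.001, -0.396])
```

Request:
arm_command(plan=[[[-41.3,-42.6,6.4,0,0,-0.396],[-41.3,-42.6,6.4,0,0,-0.396],[-41.3,-42.6,6.4,0,0,-0.396],[-41.3,-42.6,6.4,0,0,-0.396],[-41.3,-42.6,6.4,0,0,-0.396],[-41.3,-42.6,6.4,0,0,-0.396],[-41.3,-42.6,6.4,0,0,-0.396],[-41.3,-42.6,6.4,0,0,-0.396],[-41.3,-42.6,6.4,0,0,-0.396],[-41.3,-42.6,6.4,0,0,-0.396],[-41.3,-42.6,6.4,0,0,-0.396],[-41.3,-42.6,6.4,0,0,-0.396]]], gripper=-1)

```text
t: 1.1
tool_pos: [0.4189, 0.1244, 0.3508]
tool_rot: [-0.041, 3.141, 0.0]
contact_force: [1.5, 0.7, 1.1]
opening: 0.0851
grip_force: 0.0
```

```bash
python3 -c "
from h import *
print(goto([.457,.036,.255],.026), get_obs()['t'])"
```

```text
([-3.58, -8.94, 9.58], [0.0, 0.0, 0.0]) 1.1
```

Request:
arm_command(plan=[[[-3.5,-8.5,0,0,0,0],[-3.5,-8.5,0,0,0,0],[-3.5,-8.5,0,0,0,0],[-3.5,-8.5,0,0,0,0],[-3.5,-8.5,0,0,0,0],[-3.5,-8.5,0,0,0,0]]])

```text
t: 1.6
tool_pos: [0.4557, 0.0434, 0.3509]
tool_rot: [0.043, -3.14, -0.001]
contact_force: [0.1, -0.2, -0.1]
opening: 0.0852
grip_force: 0.0
```

Run:
```python
from h import *
print(goto([.457,.036,.250],.026))
im,d=get_image('wrist'); W=world('wrist',d); cv2.imwrite('pics/w1.png',im)
m=(W[...,2]>0.067)&(W[...,2]<0.085)&(W[...,0]<.56)&(W[...,0]>.40)
P=W[m]; print(len(P))
if len(P)>50:
    r=cv2.minAreaRect(P[:,:2].astype(np.float32)); print(r,P.mean(0),cv2.fitLine(P[:,:2].astype(np.float32),2,0,.01,.01).ravel())
```

```text
([-0.12, -0.75, 10.09], [0.001, -0.001, 0.001])
8133
((0.46657711267471313, 0.0370347797870636), (0.041646819561719894, 0.21818183362483978), 1.896945834159851) [0.46448497 0.03700792 0.07262433] [ 0.03167429 -0.99949825  0.46448496  0.03700792]
```

View pics/w1.png

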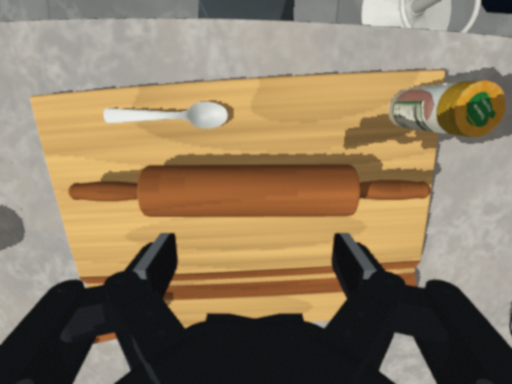

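The wrist view shows the pin's barrel from (140,190) to (357,190), mid-way between the open fingers, and the groove stripes at row 275. Lower close to the top.

Request:
arm_command(plan=[[[-0.1,-0.7,3,0,0,0],[-0.1,-0.7,6,0,0,0],[-0.1,-0.7,8.5,0,0,0],[-0.1,-0.7,9.6,0,0,0],[-0.1,-0.7,10,0,0,0],[-0.1,-0.7,10,0,0,0]]])

```text
t: 2.15
tool_pos: [0.4569, 0.0362, 0.2508]
tool_rot: [0.044, -3.14, -0.0]
contact_force: [0.3, -0.1, 0.8]
opening: 0.0854
grip_force: 0.0
```

Request:
arm_command(plan=[[[0,0,0.3,0,0,0],[0,0,0.6,0,0,0],[0,0,0.8,0,0,0],[0,0,1.0,0,0,0],[0,0,1.0,0,0,0]]])

```text
t: 2.57
tool_pos: [0.4574, 0.0353, 0.2414]
tool_rot: [-0.041, 3.141, -0.0]
contact_force: [0.2, 0.3, -0.0]
opening: 0.0852
grip_force: 0.0
```

Request:
arm_command(plan=[[[0,0,0.3,0,0,0],[0,0,0.3,0,0,0],[0,0,0.3,0,0,0]]])

```text
t: 2.82
tool_pos: [0.4572, 0.0353, 0.2381]
tool_rot: [0.041, -3.141, -0.0]
contact_force: [-0.3, 0.7, 0.0]
opening: 0.0853
grip_force: 0.0
```

Request:
arm_command(plan=[[[0,0,0.2,0,0,0],[0,0,0.2,0,0,0],[0,0,0.2,0,0,0]]])

```text
t: 3.07
tool_pos: [0.4573, 0.0353, 0.2362]
tool_rot: [0.041, -3.141, -0.0]
contact_force: [-0.2, -0.0, -0.6]
opening: 0.0855
grip_force: 0.0
```

Request:
arm_command(plan=[[[0,0,0.1,0,0,0],[0,0,0.1,0,0,0],[0,0,0.1,0,0,0]]])

```text
t: 3.32
tool_pos: [0.4577, 0.0353, 0.236]
tool_rot: [-0.041, 3.14, -0.0]
contact_force: [0.2, 0.2, 3.6]
opening: 0.0853
grip_force: 1.8
```

Request:
arm_command(plan=[[[0,0,0.1,0,0,0],[-0.2,0,0.1,0,0,-0.002],[-0.6,0,0.1,0,0,-0.005],[-1.0,0,0.1,0,0,-0.009],[-1.4,0,0.1,0,0,-0.012],[-1.8,0,0.1,0,0,-0.016],[-2.2,0,0.1,0,0,-0.02],[-2.6,0,0.1,0,0,-0.024],[-3.0,0,0.1,0,0,-0.027],[-3.3,0,0.1,0,0,-0.03],[-3.4,0,0.1,0,0,-0.03],[-3.4,0,0.1,0,0,-0.03]]])

```text
t: 4.32
tool_pos: [0.4925, 0.0362, 0.236]
tool_rot: [-0.087, 3.137, 0.0]
contact_force: [0.2, 0.3, 6.9]
opening: 0.0852
grip_force: 3.9
```

```bash
cat > pin.py <<'E'
from h import *
im,d=get_image('top'); W=world('top',d)
m=(W[...,2]>0.06)&(W[...,2]<0.085)&(W[...,0]>.42)&(W[...,0]<.66)&(W[...,1]>-.065)&(W[...,1]<.145)
# colour: pin is reddish brown, gripper is grey
hsv=cv2.cvtColor(im,cv2.COLOR_BGR2HSV); m&=(hsv[...,1]>120)
P=W[m][:,:2].astype(np.float32); print(len(P))
a=np.array([.608,.038]); ex=np.array([.9965,.0833]); ey=np.array([-.0833,.9965])
B=np.c_[(P-a)@ex,(P-a)@ey].astype(np.float32)
print('pin rel groove (board axes)',cv2.minAreaRect(B),cv2.fitLine(B,2,0,.01,.01).ravel().round(4))
W2=world('top',d); mk=(W2[...,2]>.06)&(W2[...,2]<.12)&(abs(W2[...,0]-.64)<.06)&(abs(W2[...,1]+.14)<.06)
print(get_obs()['t'],get_obs()['contact_force'].round(1),get_obs()['tool_pos'].round(4))
E
python3 pin.py
```

```text
400
pin rel groove (board axes) ((-0.12359055876731873, 0.011723130941390991), (0.20936913788318634, 0.05087422579526901), 86.49337005615234) [ 0.0625  0.998  -0.1303  0.0128]
4.3667 [0.6 0.3 7.6] [0.4925 0.0363 0.2361]
```

Request:
arm_command(plan=[[[0,0,-0.5,0,0,0],[0,0,-1.0,0,0,0],[0.5,0,-1.0,0,0,0.01],[1.2,0,-1.0,0,0,0.015],[1.8,0,-1.0,0,0,0.015],[1.8,0,-1.0,0,0,0.015]]])

```text
t: 4.87
tool_pos: [0.4717, 0.0353, 0.2433]
tool_rot: [0.065, -3.139, -0.0]
contact_force: [-0.7, 0.1, -0.1]
opening: 0.0855
grip_force: 0.0
```

```bash
cat > wpin.py <<'E'
from h import *
o=get_obs(); im,d=get_image('wrist'); W=world('wrist',d); hsv=cv2.cvtColor(im,cv2.COLOR_BGR2HSV)
m=(W[...,2]>0.064)&(W[...,2]<0.085)&(W[...,0]<.68)&(W[...,0]>.40)&(hsv[...,1]>90)&(W[...,1]>-.09)&(W[...,1]<.16)
P=W[m]; xy=P[:,:2]
# crest: highest points, symmetrical; axis from fit x = a + b*y + parabola in height
c=np.array([.608,.038]); E=np.array([[.9965,.0833],[-.0833,.9965]]); B=(xy-c)@E.T
# z = z0 - ((x - a - b*y))^2/(2r) -> linear in x,x*... : solve by least squares
from scipy.optimize import least_squares
f=lambda p:np.sqrt(np.maximum(.028**2-(B[:,0]-p[0]-p[1]*(B[:,1]-.012))**2,1e-8))+p[2]-P[:,2]
s=least_squares(f,[np.median(B[:,0]),0,.048],loss='soft_l1',f_scale=.001)
print(len(P),'axis x rel groove mm, slope, axis z, y-range',s.x.round(4),B[:,1].min().round(4),B[:,1].max().round(4),'resid',np.abs(s.fun).mean().round(4))
T=(o['tool_pos'][:2]-c)@E.T; print('tool rel groove',T.round(4),'z',o['tool_pos'][2].round(4),'F',o['contact_force'].round(1),o['t'])
R=Ro.from_rotvec(o['tool_rot']).as_matrix(); print('tool tilt rel board',np.arctan2(-R[0,1],R[1,1])-.0833)
E
python3 wpin.py
```

```text
18285 axis x rel groove mm, slope, axis z, y-range [-0.123   0.0519  0.0474] -0.101 0.1201 resid 0.0006
tool rel groove [-0.1361  0.0086] z 0.2433 F [-0.7  0.1 -0.1] 4.8667
tool tilt rel board -0.04213680094521324
```

Request:
arm_command(plan=[[[-0.5,0.1,0.5,0,0,0],[-0.5,0.1,0.8,0,0,0],[-0.5,0.1,1.05,0,0,0],[-0.5,0.1,1.05,0,0,0]]])

```text
t: 5.25
tool_pos: [0.4802, 0.0365, 0.236]
tool_rot: [-0.065, 3.136, 0.0]
contact_force: [-0.7, 1.2, 10.1]
opening: 0.0855
grip_force: 4.8
```

Request:
arm_command(plan=[[[-0.2,0,0,0,0,-0.003],[-0.6,0,0,0,0,-0.01],[-1.0,0,0,0,0,-0.016],[-1.4,0,0,0,0,-0.022],[-1.8,0,0,0,0,-0.03],[-2.2,0,0,0,0,-0.036],[-2.6,0,0,0,0,-0.042],[-3.0,0,0,0,0,-0.05],[-3.4,0,0,0,0,-0.056],[-3.7,0,0,0,0,-0.06],[-3.8,0,0,0,0,-0.06],[-3.8,0,0,0,0,-0.06]]])

```text
t: 6.25
tool_pos: [0.518, 0.038, 0.2354]
tool_rot: [-0.158, 3.134, 0.0]
contact_force: [0.9, -0.6, 7.3]
opening: 0.0855
grip_force: 3.3
```

Request:
arm_command(plan=[[[0,0,-0.5,0,0,0],[0,0,-1.0,0,0,0],[0.5,0,-1.0,0,0,0.01],[1.1,0,-1.0,0,0,0.03],[1.7,0,-1.0,0,0,0.03],[1.7,0,-1.0,0,0,0.03]]])

```text
t: 6.75
tool_pos: [0.4978, 0.0363, 0.2428]
tool_rot: [0.111, -3.137, -0.0]
contact_force: [-0.1, 1.0, -0.3]
opening: 0.0853
grip_force: 0.0
```

```bash
python3 wpin.py
```

```text
20918 axis x rel groove mm, slope, axis z, y-range [-0.1061  0.0521  0.0473] -0.1011 0.1186 resid 0.0006
tool rel groove [-0.11    0.0075] z 0.2428 F [-0.1  1.  -0.3] 6.75
tool tilt rel board -0.012255327908349739
```

Request:
arm_command(plan=[[[0.5,0,0.3,0,0,0.04],[0.6,0,0.8,0,0,0.04],[0.6,0,1.05,0,0,0.04],[0.6,0,1.05,0,0,0.04]]])

```text
t: 7.13
tool_pos: [0.4951, 0.0358, 0.236]
tool_rot: [-0.05, 3.135, 0.0]
contact_force: [-0.8, 1.8, 10.8]
opening: 0.0855
grip_force: 5.2
```

Request:
arm_command(plan=[[[-0.2,0,0,0,0,0],[-0.6,0,0,0,0,0],[-1.1,0,0,0,0,0],[-1.6,0,0,0,0,0],[-2.1,0,0,0,0,0],[-2.6,0,0,0,0,0],[-3.1,0,0,0,0,0],[-3.6,0,0,0,0,0],[-4.0,0,0,0,0,0],[-4.2,0,0,0,0,0],[-4.2,0,0,0,0,0],[-4.2,0,0,0,0,0]]])

```text
t: 8.13
tool_pos: [0.5369, 0.0371, 0.2352]
tool_rot: [-0.05, 3.136, 0.0]
contact_force: [0.6, -0.2, 7.1]
opening: 0.0856
grip_force: 3.5
```

Request:
arm_command(plan=[[[0,0,-0.5,0,0,0],[0,0,-1.0,0,0,0],[0.5,0,-1.0,0,0,0],[1.2,0,-1.0,0,0,0],[1.9,0,-1.0,0,0,0],[2.1,0,-1.0,0,0,0],[2.1,0,-1.0,0,0,0]]])

```text
t: 8.72
tool_pos: [0.5132, 0.0365, 0.2426]
tool_rot: [0.049, -3.14, -0.0]
contact_force: [0.4, 0.1, -0.0]
opening: 0.0854
grip_force: 0.0
```

```bash
python3 wpin.py
```

```text
19707 axis x rel groove mm, slope, axis z, y-range [-0.0859  0.0522  0.0474] -0.1027 0.1181 resid 0.0006
tool rel groove [-0.0946  0.0064] z 0.2426 F [ 0.4  0.1 -0. ] 8.7167
tool tilt rel board -0.052029656442967885
```

Request:
arm_command(plan=[[[0.1,0,0.3,0,0,0],[0.1,0,0.8,0,0,0],[0.1,0,1.05,0,0,0],[0.1,0,1.05,0,0,0]]])

```text
t: 9.1
tool_pos: [0.5156, 0.0365, 0.236]
tool_rot: [-0.049, 3.134, 0.0]
contact_force: [0.3, 1.5, 11.0]
opening: 0.0853
grip_force: 6.0
```

Request:
arm_command(plan=[[[-0.2,0,0,0,0,0],[-0.6,0,0,0,0,0],[-1.1,0,0,0,0,0],[-1.6,0,0,0,0,0],[-2.1,0,0,0,0,0],[-2.6,0,0,0,0,0],[-3.1,0,0,0,0,0],[-3.6,0,0,0,0,0],[-4.0,0,0,0,0,0],[-4.2,0,0,0,0,0],[-4.2,0,0,0,0,0],[-4.2,0,0,0,0,0]]])

```text
t: 10.1
tool_pos: [0.5572, 0.0378, 0.2351]
tool_rot: [-0.049, 3.136, 0.0]
contact_force: [1.1, 1.0, 8.1]
opening: 0.0853
grip_force: 4.1
```

Request:
arm_command(plan=[[[0,0,-0.5,0,0,0],[0,0,-1.0,0,0,0],[0.5,0,-1.0,0,0,0],[1.2,0,-1.0,0,0,0],[1.9,0,-1.0,0,0,0],[2.2,0,-1.0,0,0,0],[2.2,0,-0.5,0,0,0],[2.2,0,0.05,0,0,0],[2.2,0,0.05,0,0,0]]])

```text
t: 10.85
tool_pos: [0.5356, 0.0371, 0.2359]
tool_rot: [-0.049, 3.133, 0.0]
contact_force: [0.2, 1.8, 14.2]
opening: 0.0855
grip_force: 6.9
```

Request:
arm_command(plan=[[[-0.2,0,0,0,0,0],[-0.6,0,0,0,0,0],[-1.1,0,0,0,0,0],[-1.6,0,0,0,0,0],[-2.1,0,0,0,0,0],[-2.6,0,0,0,0,0],[-3.1,0,0,0,0,0],[-3.6,0,0,0,0,0],[-4.0,0,0,0,0,0],[-4.2,0,0,0,0,0],[-4.2,0,0,0,0,0],[-4.2,0,0,0,0,0]]])

```text
t: 11.85
tool_pos: [0.5774, 0.0384, 0.2352]
tool_rot: [-0.049, 3.134, 0.0]
contact_force: [2.0, 0.3, 10.1]
opening: 0.0855
grip_force: 4.9
```

Request:
arm_command(plan=[[[0,0,-0.5,0,0,0],[0,0,-1.0,0,0,0],[0.5,0,-1.0,0,0,0],[1.2,0,-1.0,0,0,0],[1.9,0,-1.0,0,0,0],[2.2,0,-1.0,0,0,0],[2.2,0,-1.0,0,0,0]]])

```text
t: 12.43
tool_pos: [0.552, 0.0378, 0.2414]
tool_rot: [0.049, -3.139, -0.0]
contact_force: [0.6, -0.4, -0.8]
opening: 0.0854
grip_force: 0.0
```

```bash
python3 wpin.py
```

```text
19223 axis x rel groove mm, slope, axis z, y-range [-0.0444  0.0518  0.0474] -0.1039 0.116 resid 0.0006
tool rel groove [-0.0558  0.0044] z 0.2414 F [ 0.6 -0.4 -0.8] 12.4333
tool tilt rel board -0.05211950013277769
```

Request:
arm_command(plan=[[[-0.1,0,0.3,0,0,0],[-0.1,0,0.7,0,0,0],[-0.1,0,0.9,0,0,0],[-0.1,0,0.9,0,0,0]]])

```text
t: 12.82
tool_pos: [0.5562, 0.0377, 0.236]
tool_rot: [-0.049, 3.135, 0.0]
contact_force: [-0.1, 0.0, 10.3]
opening: 0.0853
grip_force: 4.9
```

Request:
arm_command(plan=[[[-0.2,0,0,0,0,0],[-0.6,0,0,0,0,0],[-1.1,0,0,0,0,0],[-1.6,0,0,0,0,0],[-2.1,0,0,0,0,0],[-2.6,0,0,0,0,0],[-3.1,0,0,0,0,0],[-3.6,0,0,0,0,0],[-4.0,0,0,0,0,0],[-4.2,0,0,0,0,0],[-4.2,0,0,0,0,0],[-4.2,0,0,0,0,0]]])

```text
t: 13.82
tool_pos: [0.598, 0.0391, 0.2353]
tool_rot: [-0.049, 3.136, -0.0]
contact_force: [0.6, 1.5, 5.7]
opening: 0.0851
grip_force: 3.3
```

Request:
arm_command(plan=[[[0,0,-0.5,0,0,0],[0,0,-1.0,0,0,0],[0.5,0,-1.0,0,0,0],[1.2,0,-1.0,0,0,0],[1.9,0,-1.0,0,0,0],[2.1,0,-1.0,0,0,0],[2.1,0,-1.0,0,0,0]]])

```text
t: 14.4
tool_pos: [0.5742, 0.0384, 0.2426]
tool_rot: [0.049, -3.14, -0.0]
contact_force: [0.3, 0.4, 0.0]
opening: 0.0854
grip_force: 0.0
```

```bash
python3 wpin.py
```

```text
19625 axis x rel groove mm, slope, axis z, y-range [-0.0242  0.052   0.0474] -0.1053 0.115 resid 0.0006
tool rel groove [-0.0337  0.0033] z 0.2426 F [0.3 0.4 0. ] 14.4
tool tilt rel board -0.05214628478925596
```

Request:
arm_command(plan=[[[0,0,0.3,0,0,0],[0,0,0.8,0,0,0],[0,0,1.0,0,0,0],[0,0,1.0,0,0,0]]])

```text
t: 14.78
tool_pos: [0.5772, 0.0384, 0.236]
tool_rot: [-0.049, 3.135, -0.0]
contact_force: [-0.1, 0.5, 9.8]
opening: 0.0853
grip_force: 4.9
```

Request:
arm_command(plan=[[[-0.2,0,0,0,0,0],[-0.5,0,0,0,0,0],[-0.9,0,0,0,0,0],[-1.3,0,0,0,0,0],[-1.7,0,0,0,0,0],[-2.1,0,0,0,0,0],[-2.5,0,0,0,0,0],[-2.9,0,0,0,0,0],[-3.2,0,0,0,0,0],[-3.4,0,0,0,0,0],[-3.5,0,0,0,0,0],[-3.5,0,0,0,0,0]]])

```text
t: 15.78
tool_pos: [0.6107, 0.0396, 0.2335]
tool_rot: [-0.049, 3.14, 0.0]
contact_force: [2.0, 2.6, 4.3]
opening: 0.085
grip_force: 2.5
```

Request:
arm_command(plan=[[[0,0,-0.5,0,0,0],[0,0,-1.0,0,0,0],[0.5,0,-1.0,0,0,0],[1.2,0,-1.0,0,0,0],[1.9,0,-1.0,0,0,0],[1.9,0,-1.0,0,0,0],[1.9,0,-1.0,0,0,0]]])

```text
t: 16.37
tool_pos: [0.5904, 0.0389, 0.2428]
tool_rot: [0.049, -3.14, 0.0]
contact_force: [0.1, 0.2, 0.8]
opening: 0.0854
grip_force: 0.0
```

```bash
python3 wpin.py
```

```text
10340 axis x rel groove mm, slope, axis z, y-range [-0.0007 -0.0011  0.0402] -0.1065 0.113 resid 0.0007
tool rel groove [-0.0174  0.0023] z 0.2428 F [0.1 0.2 0.8] 16.3667
tool tilt rel board -0.05217589313170442
```

The pin lies in the groove (offset -0.7 mm, slope 0, axis dropped 7 mm). Lift, shut the fingers and go over the keeper.

Request:
arm_command(plan=[[[0,0,-2,0,0,0],[0,0,-5,0,0,0],[0,0,-8,0,0,0],[0,-4,-10,0,0,0],[-1,-8,-10,0,0,0],[-2,-11,-10,0,0,0],[-2,-13,-10,0,0,0],[-2,-13,-10,0,0,0],[-2,-13,-10,0,0,0]]], gripper=1)

```text
t: 17.17
tool_pos: [0.6154, -0.0914, 0.3431]
tool_rot: [0.046, -3.141, -0.001]
contact_force: [-0.1, 0.6, 0.1]
opening: -0.0003
grip_force: 0.0
```

```bash
cat > kn.py <<'E'
import sys
from h import *
o=get_obs(); im,d=get_image('wrist'); cv2.imwrite(sys.argv[1],im); W=world('wrist',d)
c=np.array([.608,.038]); E=np.array([[.9965,.0833],[-.0833,.9965]])
hsv=cv2.cvtColor(im,cv2.COLOR_BGR2HSV); col=hsv[...,1]>60
X=W[...,:2]-c; B=X@E.T; near=(abs(B[...,0]-.02)<.1)&(B[...,1]<-.06)&(B[...,1]>-.26)&col
for n,lo,hi in(('knob',.083,.094),('button',.062,.073)):
    m=near&(W[...,2]>lo)&(W[...,2]<hi); P=B[m]
    if len(P)>20: print(n,len(P),P.mean(0).round(4),cv2.minAreaRect(P.astype(np.float32)),'z',np.median(W[m][:,2]).round(4))
T=(o['tool_pos'][:2]-c)@E.T; R=Ro.from_rotvec(o['tool_rot']).as_matrix()
print('tool',T.round(4),o['tool_pos'].round(4),'tilt rel',np.arctan2(-R[0,1],R[1,1])-.0833,'q6',o['q'][5],o['t'],o['opening'],o['contact_force'].round(1))
E
python3 kn.py pics/w2.png
```

```text
knob 133 [ 0.0418 -0.2109] ((0.04234681278467178, -0.21118885278701782), (0.01173468492925167, 0.01211713720113039), 67.44005584716797) z 0.0856
button 2694 [ 0.0121 -0.1236] ((0.012876227498054504, -0.1422019898891449), (0.042737413197755814, 0.17276960611343384), 13.05604076385498) z 0.0658
tool [-0.0034 -0.1296] [ 0.6154 -0.0914  0.3431] tilt rel -0.05420559626804494 q6 -1.8670338435253917 17.1667 -0.00032629192524819033 [-0.1  0.6  0.1]
```

View pics/w2.png

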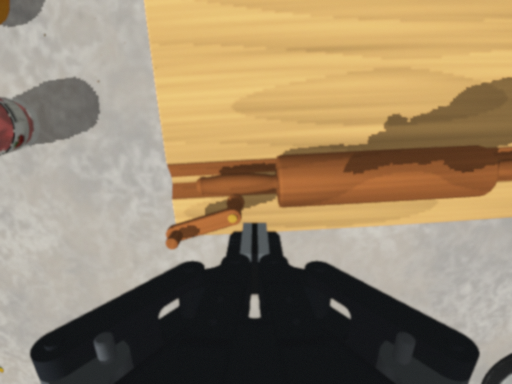

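The wrist view shows the pin in the groove between stripes, the keeper from its pivot at (235,215) to the knob at (172,240), with the shut fingertips at (255,235). Keeper angle ≈ -0.245.

```bash
cat > kp.py <<'E'
import sys
from h import *
c=np.array([.608,.038]); E=np.array([[.9965,.0833],[-.0833,.9965]])
d=float(sys.argv[1]); z=float(sys.argv[2])
for th in map(float,sys.argv[3:]):
    r=np.array([-np.sin(th),-np.cos(th)]); t=np.array([-np.cos(th),np.sin(th)])
    b=np.array([.028,-.155])+.06*r-d*t; w=c+E.T@b
    print(th,goto([*w,z],.0833-th))
E
python3 kp.py .028 .30 -.245
```

```text
-0.245 ([-7.72, -7.39, 4.29], [0.001, -0.0, -0.298])
```

Request:
arm_command(plan=[[[-2,-2,0,0,0,-0.1],[-4,-4,0,0,0,-0.2],[-6,-6,1,0,0,-0.3],[-7.7,-7.4,3,0,0,-0.3],[-7.7,-7.4,4.3,0,0,-0.3],[-7.7,-7.4,4.3,0,0,-0.3],[-7.7,-7.4,4.3,0,0,-0.3]]])

```text
t: 17.8
tool_pos: [0.6939, -0.1604, 0.2984]
tool_rot: [0.519, -3.095, -0.004]
contact_force: [0.4, 0.6, 0.0]
opening: 0.0003
grip_force: 0.0
```

```bash
python3 kn.py pics/w3.png; python3 kp.py .028 .246 -.245
python3 - <<'E'
import cv2,h
im,_=h.get_image('side'); cv2.imwrite('pics/s1.png',cv2.resize(im[100:290,180:420],None,fx=3,fy=3))
E
```

```text
knob 257 [ 0.0425 -0.2127] ((0.04283899441361427, -0.21250270307064056), (0.012299472466111183, 0.012251714244484901), 73.37785339355469) z 0.0873
button 4763 [ 0.0141 -0.1258] ((0.012708050198853016, -0.14259622991085052), (0.045539360493421555, 0.17407026886940002), 12.185832977294922) z 0.0675
tool [ 0.0691 -0.2048] [ 0.6939 -0.1604  0.2984] tilt rel 0.24913133116629405 q6 -2.2348361200315714 17.8 0.0002582322941346964 [0.4 0.6 0. ]
-0.245 ([-0.0, -0.16, 5.41], [0.001, -0.001, 0.004])
```

View pics/s1.png

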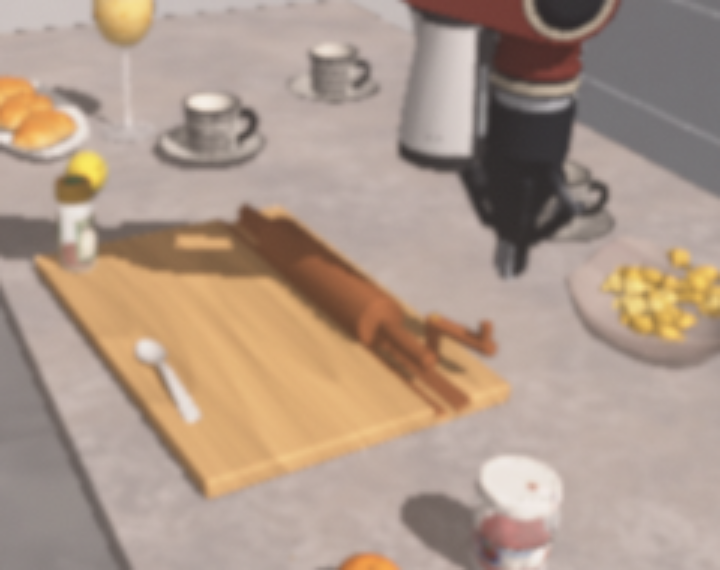

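The side view shows the pin parked, and the shut fingertips at (510,270) above and beyond the knob at (485,330), with nothing in the way. Descend.

Request:
arm_command(plan=[[[0,-0.1,2,0,0,0],[0,-0.1,4,0,0,0],[0,-0.1,5,0,0,0],[0,-0.1,5.3,0,0,0],[0,-0.1,5.3,0,0,0],[0,-0.1,5.3,0,0,0]]])

```text
t: 18.4
tool_pos: [0.6952, -0.1627, 0.2487]
tool_rot: [-0.518, 3.097, -0.001]
contact_force: [0.5, 0.3, 0.2]
opening: -0.0002
grip_force: 0.0
```

```bash
python3 kp.py .0175 .246 -.245 -.1 0 .1 .2 .3 .4 .5 .6 .7
```

```text
-0.245 ([1.08, 0.1, 0.27], [-0.001, 0.001, 0.003])
-0.1 ([1.96, -0.09, 0.27], [-0.001, 0.001, 0.148])
0.0 ([2.59, -0.14, 0.27], [-0.001, 0.002, 0.248])
0.1 ([3.21, -0.13, 0.26], [-0.001, 0.002, 0.348])
0.2 ([3.83, -0.06, 0.26], [-0.001, 0.002, 0.448])
0.3 ([4.44, 0.07, 0.26], [-0.001, 0.002, 0.548])
0.4 ([5.04, 0.27, 0.26], [-0.001, 0.002, 0.648])
0.5 ([5.61, 0.52, 0.26], [-0.001, 0.002, 0.748])
0.6 ([6.15, 0.82, 0.26], [-0.0, 0.002, 0.848])
0.7 ([6.66, 1.18, 0.26], [-0.0, 0.002, 0.948])
```

Request:
arm_command(plan=[[[0.5,0.1,0.2,0,0,0],[1.1,0.1,0.2,0,0,0],[1.5,0,0.2,0,0,0.07],[1.95,-0.1,0.2,0,0,0.15],[2.6,-0.15,0.2,0,0,0.25],[3.2,-0.1,0.2,0,0,0.35],[3.8,-0.05,0.2,0,0,0.45],[4.4,0.1,0.2,0,0,0.55],[5.0,0.3,0.2,0,0,0.65],[5.6,0.5,0.2,0,0,0.75],[5.6,0.5,0.2,0,0,0.75]]])

```text
t: 19.32
tool_pos: [0.6395, -0.1767, 0.2461]
tool_rot: [0.656, 3.072, -0.0]
contact_force: [0.1, 0.0, 1.2]
opening: 0.0001
grip_force: 0.0
```

```bash
python3 kn.py pics/w4.png; python3 kp.py .0175 .247 .5 .6 .7 .8 .9 1 1.1 1.2 1.3 1.4 1.5 1.57
```

```text
knob 472 [-0.001  -0.2064] ((0.00040539586916565895, -0.20870192348957062), (0.024674415588378906, 0.017612680792808533), 59.603763580322266) z 0.0856
button 8492 [ 0.003  -0.1209] ((0.008905668742954731, -0.13815513253211975), (0.051655013114213943, 0.1594519168138504), 3.855173110961914) z 0.066
tool [ 0.0135 -0.2166] [ 0.6395 -0.1767  0.2461] tilt rel -0.5042823911754298 q6 -1.5314376803343566 19.3167 0.00011369169111744656 [0.1 0.  1.2]
0.5 ([-0.03, 0.08, -0.09], [-0.0, 0.001, -0.001])
0.6 ([0.57, -0.07, -0.1], [-0.0, 0.001, 0.099])
0.7 ([1.19, -0.15, -0.1], [0.0, 0.001, 0.199])
0.8 ([1.82, -0.17, -0.1], [0.0, 0.001, 0.299])
0.9 ([2.44, -0.13, -0.1], [0.0, 0.001, 0.399])
1.0 ([3.06, -0.03, -0.1], [0.0, 0.001, 0.499])
1.1 ([3.66, 0.14, -0.1], [0.0, 0.001, 0.599])
1.2 ([4.24, 0.36, -0.1], [0.0, 0.001, 0.699])
1.3 ([4.8, 0.64, -0.1], [0.0, 0.001, 0.799])
1.4 ([5.33, 0.98, -0.1], [0.0, 0.001, 0.899])
1.5 ([5.82, 1.36, -0.1], [0.0, 0.001, 0.999])
1.57 ([6.14, 1.66, -0.1], [0.0, 0.001, 1.069])
```

View pics/w4.png

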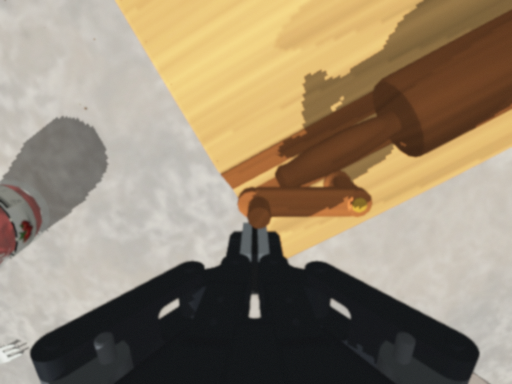

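The keeper turns with the push: the knob at (258,210) stands against the fingertips, the button reaches to its pivot at (357,203). Continue.

Request:
arm_command(plan=[[[0.55,-0.05,0,0,0,0.1],[1.2,-0.15,0,0,0,0.2],[1.8,-0.15,0,0,0,0.3],[2.45,-0.15,0,0,0,0.4],[3.05,-0.05,0,0,0,0.5],[3.65,0.15,0,0,0,0.6],[4.25,0.35,0,0,0,0.7],[4.8,0.65,0,0,0,0.8],[5.3,1.0,0,0,0,0.9],[5.8,1.35,0,0,0,1.0],[5.8,1.35,0,0,0,1.0]]])

```text
t: 20.28
tool_pos: [0.5927, -0.1401, 0.2456]
tool_rot: [2.045, 2.385, 0.0]
contact_force: [-0.8, -0.2, -0.0]
opening: -0.0002
grip_force: 0.0
```

```bash
python3 kn.py pics/w5.png; python3 kp.py .0175 .247 1.57; python3 kp.py .0145 .247 1.57;python3 kp.py .0105 .247 1.57
```

```text
knob 489 [-0.032 -0.16 ] ((-0.03163681551814079, -0.16209903359413147), (0.02734232321381569, 0.01794729195535183), 4.543093204498291) z 0.0857
button 9417 [-0.0019 -0.1079] ((-0.00848430022597313, -0.11242794245481491), (0.08119604736566544, 0.10624690353870392), 4.857462406158447) z 0.0661
tool [-0.0301 -0.1762] [ 0.5927 -0.1401  0.2456] tilt rel -1.5008500775893097 q6 -0.5074594751291068 20.2833 -0.00017222723255807797 [-0.8 -0.2 -0. ]
1.57 ([0.4, -0.18, -0.14], [0.0, 0.0, 0.072])
1.57 ([0.7, -0.15, -0.14], [0.0, 0.0, 0.072])
1.57 ([1.1, -0.12, -0.14], [0.0, 0.0, 0.072])
```

View pics/w5.png

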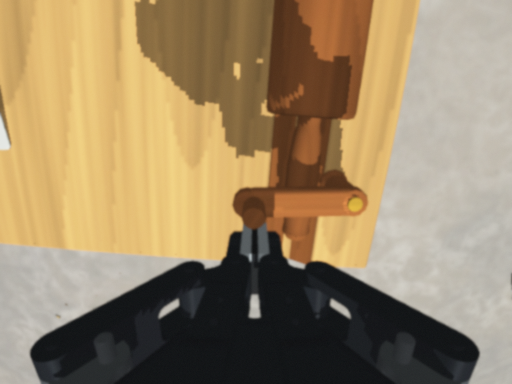

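The button lies nearly across the handle (knob at (254,207), pivot at (355,203)). Push gently to the stop.

Request:
arm_command(plan=[[[0.2,-0.1,0,0,0,0.04],[0.4,-0.15,0,0,0,0.07],[0.5,-0.15,0,0,0,0.07],[0.6,-0.15,0,0,0,0.07],[0.6,-0.15,0,0,0,0.07]]])

```text
t: 20.75
tool_pos: [0.5907, -0.1349, 0.2456]
tool_rot: [2.125, 2.313, 0.0]
contact_force: [-0.1, -1.6, 0.2]
opening: -0.0
grip_force: 0.4
```

Request:
arm_command(plan=[[[0.1,0,0,0,0,0],[0.2,0,0,0,0,0],[0.2,0,0,0,0,0]]])

```text
t: 21.0
tool_pos: [0.5905, -0.1339, 0.2456]
tool_rot: [2.125, 2.309, -0.003]
contact_force: [0.1, -6.8, -0.5]
opening: -0.0001
grip_force: 3.3
```

Request:
arm_command(plan=[[[0.1,0,0,0,0,0],[0.2,0,0,0,0,0],[0.2,0,0,0,0,0]]])

```text
t: 21.25
tool_pos: [0.5904, -0.133, 0.2457]
tool_rot: [2.123, 2.307, -0.006]
contact_force: [0.2, -10.7, -2.0]
opening: 0.0002
grip_force: 5.9
```

The force rises to 10 N, so the button is at its stop. Back off, lift and check.

Request:
arm_command(plan=[[[-0.5,0,0,0,0,0],[-1.5,0,0,0,0,0],[-2,0,0,0,0,0],[-2,0,-2,0,0,0],[-2,0,-5,0,0,0],[-2,0,-8,0,0,0],[-2,0,-11,0,0,0],[-2,0,-11,0,0,0],[-2,0,-11,0,0,0]]])

```text
t: 22.0
tool_pos: [0.5924, -0.1511, 0.3581]
tool_rot: [2.125, 2.308, 0.003]
contact_force: [0.0, 0.1, -0.2]
opening: -0.0002
grip_force: 0.0
```

```bash
python3 kn.py pics/w6.png
python3 - <<'E'
import cv2,h
im,_=h.get_image('side'); cv2.imwrite('pics/s2.png',cv2.resize(im[130:310,180:420],None,fx=3,fy=3))
E
```

```text
knob 89 [-0.0343 -0.1527] ((-0.033948902040719986, -0.1528172641992569), (0.01101630087941885, 0.010215062648057938), 23.22441864013672) z 0.0836
button 2585 [-0.0032 -0.1119] ((-0.005682740360498428, -0.1107071042060852), (0.1015118882060051, 0.0798088014125824), 89.17928314208984) z 0.0639
tool [-0.0313 -0.1871] [ 0.5924 -0.1511  0.3581] tilt rel -1.5718660840317418 q6 -0.4537418666311819 22.0 -0.00020589144503015548 [ 0.   0.1 -0.2]
```

View pics/w6.png

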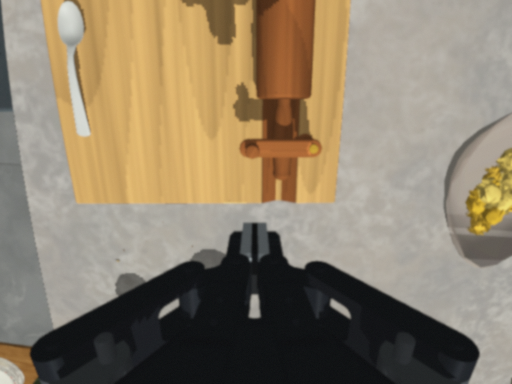

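View pics/s2.png

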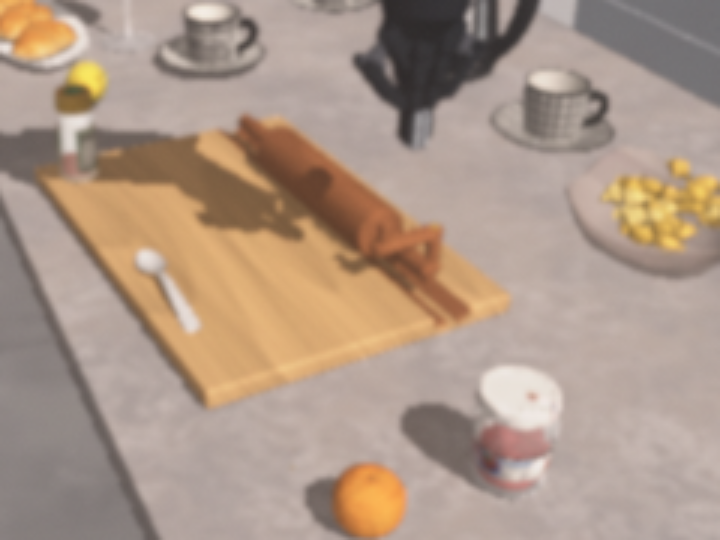

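The button lies square across the right handle (knob (250,148), pivot (313,148)); the pin is in the groove and nothing else has moved. Hand in.

```bash
python3 -c "
from station import *
print(finish_job())"
```

```text
the job is handed in; nothing more can be done
None
```

The job is handed in at about 22 s: the pin was rolled from above into the groove and lies still there, the turn-button is pushed to its stop square across the right handle, and the last views showed nothing else moved.

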